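Fit the claw-toothed crank to the leaning coffee mill and turn it

TASK

Put the loose crank on the coffee mill: turn it until the cross-shaped teeth under its hub mesh with the slots in the mill's leaning drive, and push it fully home. Then turn the mill with the crank until the handle points straight down the slope of the drive, at its lowest, and let go, leaving it seated there. Do not knock over or push aside the other things on the counter.

Things in the scene. Friction and masses are not known exactly. Their poses are not given: they have to be found in the camera images.
- crank: Loose steel crank, 280 to 460 g; starts standing level on its teeth. Origin: centre of the teeth's underside, on the hub axis; z: hub axis, up out of the top; the arm runs along -x. Teeth: a cross of two bars along x and y, each 44 mm long, 9 mm wide, lower edges rounded (radius 4.5 mm), z 0 to 11 mm. Above: hub disc, diameter 56 mm, z 11 to 23 mm. Centre of mass within 8 mm of the axis.
- crank_grip (a point): Centre of the crank's aluminium grip rib, in the crank's frame at (0, 0, 37) mm, axes as the crank's. The rib stands on the hub disc across its centre: 44 mm long (x), 14 mm wide (y), z 23 to 47 mm in the crank's frame. Grip it across its 14 mm width.
- crank_knob (a point): Foot of the crank's wooden handle knob: in the crank's frame at (-88, 0, 33) mm; axes as the crank's. The knob is 24 mm across and stands z 33 to 75 mm on the arm; the arm is 14 mm wide, z 23 to 33 mm, and ends at x = -100 mm.
- drive_seat (a point): Centre of the slot floor of the mill's drive, a turning steel disc 58 mm across. z: drive axis, outward, leaning 30 degrees; x and y run along the crossed slots and turn with the drive. The slots are 12 mm wide, open-ended (1.5 mm play each side of a tooth). The crank fits in four positions, a quarter turn apart. Home: z axes together, crank origin 1 mm above this point.
- drive_claws (a point): Centre of the drive's top, 12 mm above drive_seat, same axes. Four square claws, 13.5 mm wide and 12 mm tall, stand at the disc's quarters between the slots; the hub disc sits on them when home, the teeth when not meshed (11 mm higher).
- drive (a joint): Drive angle about its axis, counter-clockwise positive seen from above; 0: slots along and across the slope. Starts 0.5 to 1.07 rad, so however the crank meshes it must still be turned 0.5 rad or more to point down the slope. Turns either way, no stop within half a turn; 0.15 N m of friction keeps it where it is left.
- mill_head: The mill's fixed leaning round steel housing, diameter 82 mm near its top. Origin on the drive axis, 112 mm below the slot floor. z: drive axis; -x points straight down the slope of the drive's face (where the arm must finally point); y level. A round hopper, diameter 72 mm, stands on the uphill side, below the crank's sweep.
- mill: The coffee mill, fixed to the counter: a wooden box 170 x 150 mm, 72 mm high, with a dark leaning steel housing on it. Origin: on the counter under the box (box centre is at x = +10 mm); z up, the drive leans to its -x. The slot floor is 157 mm above the counter.
- kettle: Bystander: aluminium kettle with a bail handle, diameter 170 mm, 200 mm tall, spout to its -x. Origin under its centre.
- jebena: Bystander: clay coffee pot with round belly, diameter 136 mm, narrow neck, cork, 216 mm tall, spout to its -x and handle to +x. Origin under its centre.
- cup_a: Bystander: white handleless cup, diameter 68 mm, 50 mm tall. Origin under its centre.
- cup_b: Bystander: another such cup.
- jar: Bystander: amber glass jar with metal cap, diameter 72 mm, 110 mm tall. Origin under its centre.
- spoon: Bystander: wooden spoon 200 mm long lying along its x axis on the counter. Origin under its middle.
- cup_rack: Bystander, fixed: wooden cup rack 140 x 200 mm, 215 mm tall, at the right side. Origin under its centre. Opposite, 0.58 m to the robot's left, a green lidded tub stands fixed, 260 x 340 mm, 167 mm tall.
Things that resemble listed ones, but are neither listed nor needed, are in the scene too. Leave any red look-alike of the crank alone.

How it is judged:
By the outcome, as a careful person would: the job done as asked, in the order asked, and still so for the second after the job is handed in, with the robot touching nothing.
It also fails if it takes over 45 s, if anything falls off the work surface, if the arm or the gripper's body presses on something with over 40 N, if the wrist force passes 120 N, or if a joint passes its speed limit or range.

ROBOT

A 6-joint arm with a two-finger parallel gripper is mounted at the origin on the work surface. World frame = base frame: x ahead of the robot, y to its left, z up, the work surface at z = 0. Lengths are in m, angles in rad, forces in N, time in s.
With the tool pointing down it reaches from about 0.3 to 0.875 m from the base axis. Payload 6.4 kg.
Tool frame: the origin (TCP) lies at the very end of the fingers, on their centre line; the grasp point (between the pads) lies tcp_to_grasp behind it (tcp_to_grasp is the distance from the TCP to the grasp point, in m); z points along the fingers, y is the direction in which the jaws open and shut (so a half turn about z gives the same grasp; the last joint's range is limited). The gripper opens to 85 mm and grips with 20 to 120 N. Pads are 22 mm wide; open, the fingers measure 114 mm over their backs; the gripper's body (76 mm by 85 mm) begins 54 mm behind the grasp point. The pads swing forward as they close: fully open they stand 13 mm farther back than shut.
Start: joints at [1.032, 0.181, 1.607, -0, 1.354, -0.206], TCP at [0.188, 0.543, 0.231] pointing down, gripper open.
Joint ranges: [-2.99, 2.99], [-0.89, 2.07], [0.3, 2.58], [-1.14, 4.28], [0, 2.63], [-3.12, 3.12]. Speed limits (rad/s): [2.57, 2.57, 3.01, 3.14, 3.14, 3.14].

INTERFACE

Orientations are given as a unit quaternion [w, x, y, z].
In Python, from bench import get_obs, camera, hand_in, tcp_to_grasp gives the robot as it stands.
- The arm moves only by the shell command python3 -m inch 'ROWS' [OPENING]. ROWS is JSON, a list of rows, each an object with "delta_pos": the shift along the tool's x, y, z in cm, a list of three; "rotation": the turn, a rotation vector about the tool's x, y, z in rad, a list of three. In form: [{"delta_pos": [x, y, z], "rotation": [rx, ry, rz]}, ...]. A call has 1 to 10 rows; each row shifts and turns the commanded pose from where the row before left it, along the tool's axes as they then stand; what a row does not reach is not made up. A row lasts 1/10 s, in which the tool goes at most 50 mm and 8.59 degrees, less where a joint would pass 70% of its speed; a pose out of reach is approached as far as the arm can. A call is refused whole if a number of a shift passes 5 or a number of a turn 0.15, either way. A call with a gripper value outside its range is refused whole. OPENING is the finger opening in cm, from 0 to 8.54, set as the call begins (- or left out, the last holds). The fingers move at their own pace and stop on an object; the grip force is fixed at half the most. Time passes only in rows, so rows that do not move let the fingers close. It gives the time, the measured TCP pose, the force and the opening at its end, in the units of the state.
- get_obs(): the state, without advancing time (a new reading comes with each control period).
- camera(name): name is "scene" or "top" or "wrist"; returns a dict with "color" (420x560x3 uint8, red, green, blue), "vfov" (degrees; the focal length in pixels is half the picture's height over the tangent of half this angle, whatever the lens; pixels are square), "cx", "cy" (the principal point, pixels), "eye" and "orientation" of the camera in the world; the wrist camera has in their place "T_tool_cam" (4x4, takes a point from camera to tool coordinates, whose origin is the TCP and whose axes are the flange's). Camera axes: x right, y down, z forward; pixel columns grow to the right and rows downward; lengths in m; the calibration is good to about 2 mm. The wrist camera is an equidistant fisheye: a pixel r from the principal point sees the ray r / f radians off the axis. A picture is of the moment at which its call begins: read the wrist's pose just before it. There is no depth.
- hand_in(): hands the job in, once; it reports no verdict.
The state is a dict: "time_s": time; "q": joint angles; "dq": joint speeds; "joint_efforts": joint torques, N m; "eef_pos": TCP position; "eef_rot": TCP orientation; "wrist_force": force on the tool from outside, world axes, zero at the start; "torque": the same for the moment, N m; "opening": opening from 0.0 (shut) to 1.0 (fully open).
Only numpy, scipy, OpenCV 4.12 (cv2) and the standard library are available. Lean on these libraries where they do the work, as an engineer would, in place of code of your own. Each camera call takes 0.05 s, during which the arm holds its last target.

## Working session

There is one attempt and no reset: what is moved stays moved. The work goes in short steps, Python scripts to look and compute and a shell command to move; the robot and the scene stay as the last step left them, time stands still between calls to the robot, and variables do not carry over. Pictures are saved under pics/ and viewed, and the job is handed in when it is done.

```bash
ls; mkdir -p pics; python3 - <<'E'
from bench import get_obs,camera,tcp_to_grasp
import cv2,json,numpy as np
o=get_obs();print({k:np.round(v,4).tolist() for k,v in o.items()});print(tcp_to_grasp)
for n in("scene","top","wrist"):
    c=camera(n);cv2.imwrite(f"pics/{n}0.png",c["color"][:,:,::-1]);print(n,{k:(np.round(v,4).tolist()) for k,v in c.items() if k!="color"})
E
```

```text
pics
{'time_s': 0.0, 'q': [1.0317, 0.1816, 1.608, 0.0, 1.3538, -0.2063], 'dq': [-0.0, -0.0004, -0.0008, 0.0006, -0.0014, 0.0001], 'joint_efforts': [-0.0017, -44.487, -35.1342, -0.0004, 0.009, 0.0], 'eef_pos': [0.1875, 0.543, 0.2304], 'eef_rot': [-0.0003, 0.1656, 0.9862, -0.0008], 'wrist_force': [0.0913, 0.3841, 0.2521], 'torque': [-0.0188, -0.0179, 0.0045], 'opening': 0.9992}
0.0187
scene {'vfov': 52.5958, 'cx': 273.0164, 'cy': 212.8913, 'eye': [0.9991, -0.8649, 1.1831], 'orientation': [-0.3248, 0.9058, 0.2546, -0.0962]}
top {'vfov': 42.0619, 'cx': 278.5123, 'cy': 200.6501, 'eye': [0.3437, -0.0879, 1.5753], 'orientation': [0.0366, -0.6962, 0.7153, -0.0494]}
wrist {'vfov': 65.7065, 'cx': 281.8515, 'cy': 213.7812, 'T_tool_cam': [[-0.0009, -0.9605, -0.2783, 0.071], [1.0, -0.0009, -0.0003, 0.0004], [0.0, -0.2783, 0.9605, -0.1425], [0.0, 0.0, 0.0, 1.0]]}
```

View pics/scene0.png

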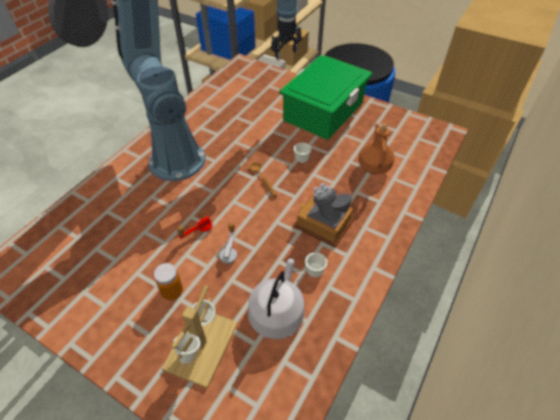

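View pics/top0.png

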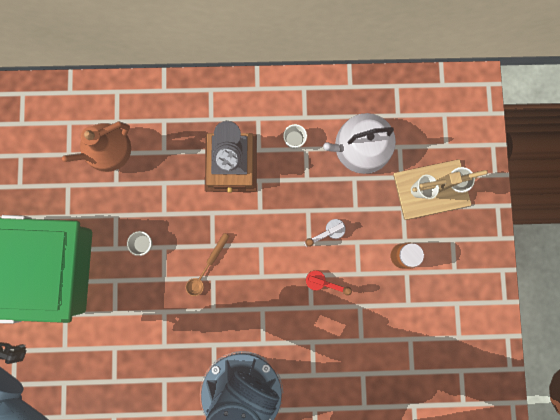

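View pics/wrist0.png

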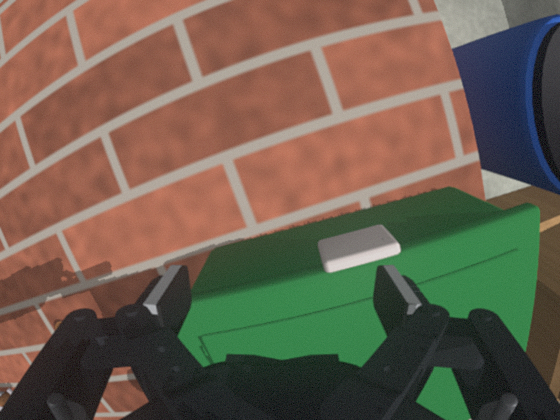

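Candidates for the crank are a silver one at top (335,230) / scene (228,252) and a red look-alike at top (317,281) / scene (207,226). I choose the silver one. The mill is at top (229,160). Next, close crops to check this.

```bash
python3 - <<'E'
import cv2
t=cv2.imread("pics/top0.png");s=cv2.imread("pics/scene0.png")
def crop(im,x,y,w,h,k,n): cv2.imwrite(n,cv2.resize(im[y:y+h,x:x+w],None,fx=k,fy=k,interpolation=cv2.INTER_CUBIC))
crop(t,295,205,70,50,10,"pics/ct.png");crop(t,195,110,75,90,6,"pics/mt.png");crop(s,205,215,60,60,9,"pics/cs.png");crop(s,290,170,75,75,8,"pics/ms.png")
E
```

```text
(no output)
```

View pics/ct.png

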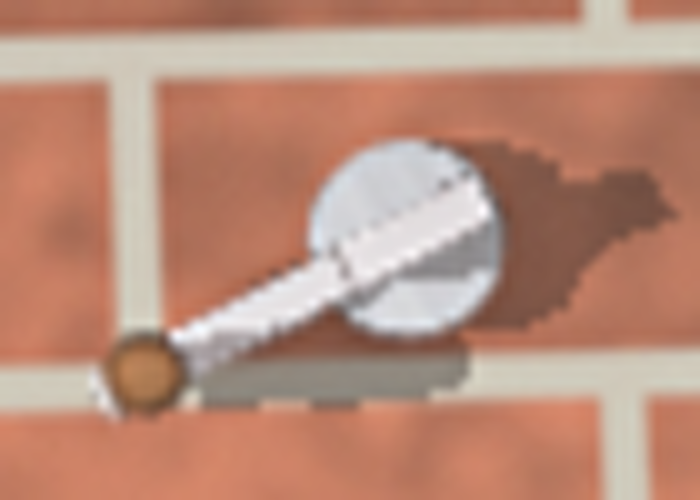

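View pics/mt.png

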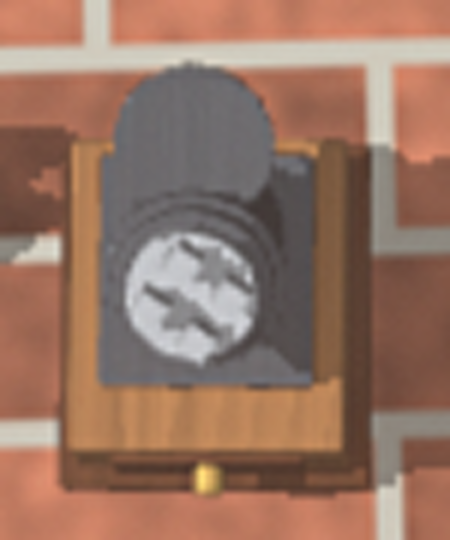

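View pics/ms.png

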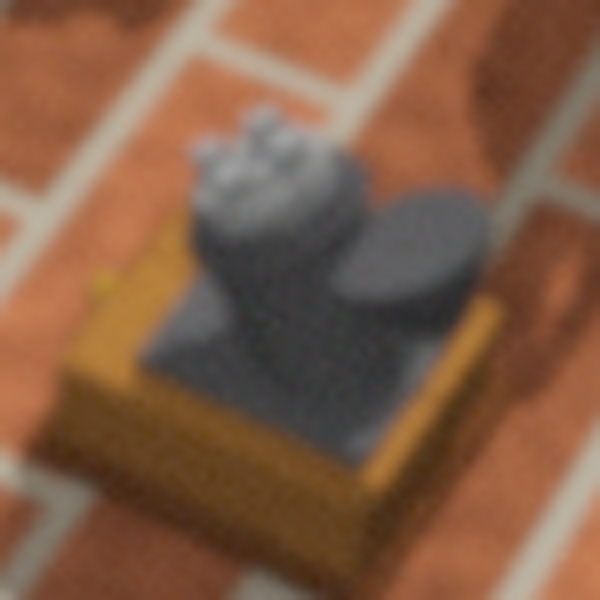

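View pics/cs.png

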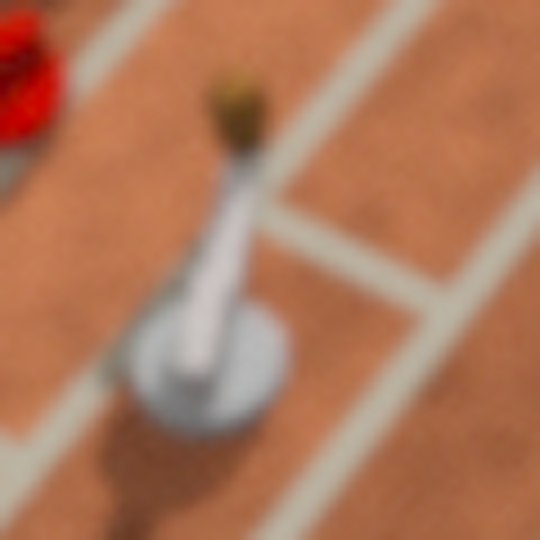

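The crops confirm it: silver crank with hub at top (335.5,229), knob at (309.5,242), and arm pointing left and toward the robot. The drive disc is at top (227,159.5). Next I compute positions.

```bash
cat > h.py <<'E'
import numpy as np,cv2
from bench import get_obs,camera,tcp_to_grasp
from scipy.spatial.transform import Rotation as R
def rot(q): return R.from_quat([q[1],q[2],q[3],q[0]])
def pose(c,o=None):
    if "T_tool_cam" in c:
        T=c["T_tool_cam"];Rt=rot(o["eef_rot"]).as_matrix();return np.array(o["eef_pos"])+Rt@T[:3,3],Rt@T[:3,:3]
    return np.array(c["eye"]),rot(c["orientation"]).as_matrix()
def ray(c,p,o=None):
    f=210/np.tan(np.radians(c["vfov"]/2)); e,M=pose(c,o)
    u=np.array([p[0]-c["cx"],p[1]-c["cy"]]);
    if o is None or "T_tool_cam" not in c: d=np.array([u[0]/f,u[1]/f,1])
    else:
        r=np.hypot(*u);t=r/f;d=np.r_[u/max(r,1e-9)*np.sin(t),np.cos(t)]
    d=M@d;return e,d/np.linalg.norm(d)
def atz(c,p,z,o=None):
    e,d=ray(c,p,o);return e+d*(z-e[2])/d[2]
def tri(rs):
    A=sum(np.eye(3)-np.outer(d,d) for e,d in rs);b=sum((np.eye(3)-np.outer(d,d))@e for e,d in rs);return np.linalg.solve(A,b)
def proj(c,X,o=None):
    f=210/np.tan(np.radians(c["vfov"]/2));e,M=pose(c,o);v=M.T@(np.asarray(X)-e)
    if "T_tool_cam" in c:
        r=np.hypot(v[0],v[1]);t=np.arctan2(r,v[2]);return np.array([c["cx"],c["cy"]])+f*t*v[:2]/max(r,1e-9)
    return np.array([c["cx"],c["cy"]])+f*v[:2]/v[2]
def snap(n,k=1):
    o=get_obs();c=camera(n);return o,c
E
python3 - <<'E'
from h import *
t=camera("top");s=camera("scene")
h=atz(t,(335.2,228.5),.023);r=atz(t,(336,228),.047);k=atz(t,(309.2,242),.075)
print(h,r,k,np.linalg.norm((k-h)[:2]),np.degrees(np.arctan2(*(h-k)[1::-1])))
print("scene hub",atz(s,(205+21,215+41),.023), "knob",atz(s,(231,225.5),.075))
m=atz(t,(195+32,110+49.2),.165);print(m)
print(tri([ray(t,(226.8,159.2)),ray(s,(290+33,170+21.5))]))
# box corners z=.072 in top
for p in((70,145),(345,145),(345,452),(62,452)): print(atz(t,(195+p[0]/6-.5,110+p[1]/6-.5),.072))
E
```

```text
[ 0.44884599 -0.27807112  0.023     ] [ 0.44856378 -0.27743698  0.047     ] [ 0.41017143 -0.19871553  0.075     ] 0.08827814589613044 -64.01735432101322
scene hub [ 0.45179798 -0.28825646  0.023     ] knob [ 0.41993158 -0.20705139  0.075     ]
[0.62866866 0.01605265 0.165     ]
[0.63419447 0.01937933 0.14972181]
[0.72184841 0.08012117 0.072     ]
[ 0.7187636  -0.04851957  0.072     ]
[ 0.5732569  -0.04529299  0.072     ]
[0.57660334 0.08555933 0.072     ]
```

```bash
python3 -m inch '[{"delta_pos":[-2.86,-3.84,0],"rotation":[0,0,0]},{"delta_pos":[-2.86,-3.84,0],"rotation":[0,0,0]},{"delta_pos":[-2.86,-3.84,0],"rotation":[0,0,0]},{"delta_pos":[-2.86,-3.84,0],"rotation":[0,0,0]},{"delta_pos":[-2.86,-3.84,0],"rotation":[0,0,0]},{"delta_pos":[-2.86,-3.84,0],"rotation":[0,0,0]},{"delta_pos":[-2.86,-3.84,0],"rotation":[0,0,0]},{"delta_pos":[-2.86,-3.84,0],"rotation":[0,0,0]},{"delta_pos":[-2.86,-3.84,0],"rotation":[0,0,0]}]'
python3 -m inch '[{"delta_pos":[-2.86,-3.84,0],"rotation":[0,0,0]},{"delta_pos":[-2.86,-3.84,0],"rotation":[0,0,0]},{"delta_pos":[-2.86,-3.84,0],"rotation":[0,0,0]},{"delta_pos":[-2.86,-3.84,0],"rotation":[0,0,0]},{"delta_pos":[-2.86,-3.84,0],"rotation":[0,0,0]},{"delta_pos":[-2.86,-3.84,0],"rotation":[0,0,0]},{"delta_pos":[-2.86,-3.84,0],"rotation":[0,0,0]},{"delta_pos":[-2.86,-3.84,0],"rotation":[0,0,0]},{"delta_pos":[-2.86,-3.84,0],"rotation":[0,0,0]}]'
python3 -m inch '[{"delta_pos":[0,0,0],"rotation":[0,0,0.131]},{"delta_pos":[0,0,0],"rotation":[0,0,0.131]},{"delta_pos":[0,0,0],"rotation":[0,0,0.131]},{"delta_pos":[0,0,0],"rotation":[0,0,0.131]},{"delta_pos":[0,0,0],"rotation":[0,0,0.131]},{"delta_pos":[0,0,0],"rotation":[0,0,0.131]},{"delta_pos":[0,0,0],"rotation":[0,0,0]}]' 6.0
python3 - <<'E'
from h import *
o,c=snap("wrist");cv2.imwrite("pics/w1.png",c["color"][:,:,::-1]);print({k:np.round(o[k],4) for k in("time_s","q","eef_pos","eef_rot","opening")})
Rm=rot(o["eef_rot"]).as_matrix();print(Rm.round(4))
for X in((.449,-.278,.047),(.410,-.199,.075)):print(proj(c,X,o))
E
```

```text
time_s: 1.15
eef_pos: [0.3183, 0.1311, 0.2316]
eef_rot: [0.001, 0.165, 0.986, 0.0]
wrist_force: [1.3, -0.2, 0.0]
opening: 1.0
time_s: 2.05
eef_pos: [0.4488, -0.2801, 0.2311]
eef_rot: [0.0, 0.166, 0.986, 0.0]
wrist_force: [0.4, 0.7, 1.7]
opening: 0.999
time_s: 2.75
eef_pos: [0.4485, -0.2779, 0.2312]
eef_rot: [-0.0, 0.531, 0.847, 0.0]
wrist_force: [-0.6, 0.3, 0.0]
opening: 0.701
{'time_s': np.float64(2.75), 'q': array([-0.7799,  0.075 ,  1.7253,  0.    ,  1.3415, -1.2307]), 'eef_pos': array([ 0.4485, -0.2779,  0.2312]), 'eef_rot': array([-1.000e-04,  5.312e-01,  8.473e-01,  0.000e+00]), 'opening': np.float64(0.701)}
[[-4.357e-01  9.001e-01 -1.000e-04]
 [ 9.001e-01  4.357e-01  1.000e-04]
 [ 2.000e-04 -1.000e-04 -1.000e+00]]
[282.31760627 192.1230941 ]
[281.52502823 104.00677709]
```

View pics/w1.png

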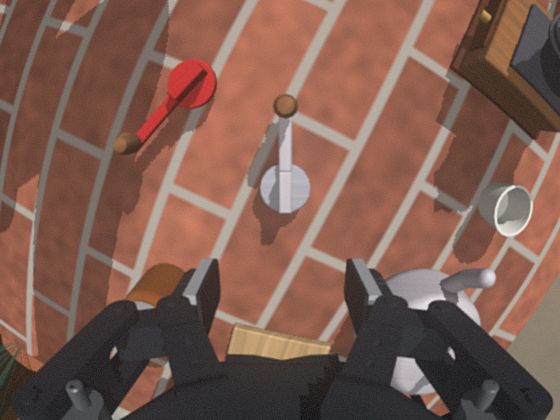

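```bash
python3 - <<'E'
import cv2
i=cv2.imread("pics/w1.png");cv2.imwrite("pics/w1c.png",cv2.resize(i[85:225,240:340],None,fx=5,fy=5,interpolation=cv2.INTER_CUBIC)[:,:500])
E
```

```text
(no output)
```

View pics/w1c.png

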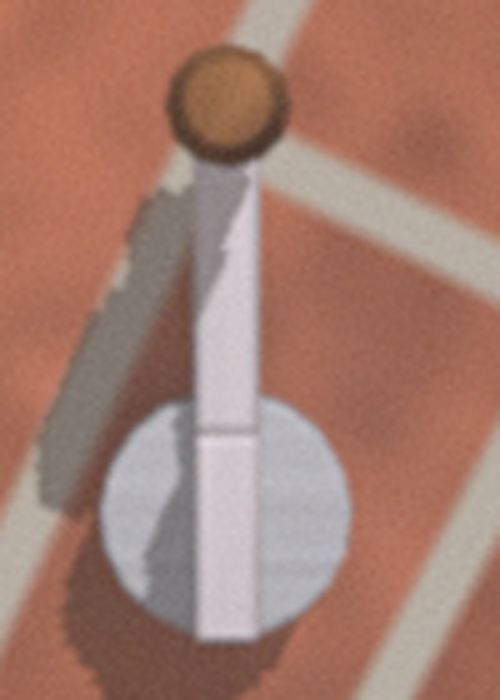

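```bash
python3 - <<'E'
from h import *
o,c=snap("wrist")
P=[atz(c,(285.3,192.2),.047,o),atz(c,(285.2,105.6),.075,o),atz(c,(284.9,187.6),.023,o)]
print(P,np.linalg.norm((P[1]-P[0])[:2]),np.degrees(np.arctan2(*(P[1]-P[0])[1::-1])))
Rm=rot(o["eef_rot"]).as_matrix()
for p in P: print((Rm.T@(p-o["eef_pos"])*100).round(2))
E
```

```text
[array([ 0.45180008, -0.27673442,  0.047     ]), array([ 0.41331681, -0.19901633,  0.075     ]), array([ 0.45165203, -0.27688844,  0.023     ])] 0.08672406273969824 116.34299959290989
[-0.04  0.35 18.42]
[ 8.63  0.31 15.62]
[-0.05  0.33 20.82]
```

```bash
python3 -m inch '[{"delta_pos":[0,0.33,3.5],"rotation":[0,0,-0.01]},{"delta_pos":[0,0,4.5],"rotation":[0,0,0]},{"delta_pos":[0,0,4.5],"rotation":[0,0,0]},{"delta_pos":[0,0,4],"rotation":[0,0,0]},{"delta_pos":[0,0,2.5],"rotation":[0,0,0]},{"delta_pos":[0,0,1.4],"rotation":[0,0,0]},{"delta_pos":[0,0,0],"rotation":[0,0,0]}]'
python3 -m inch '[{"delta_pos":[0,0,0],"rotation":[0,0,0]},{"delta_pos":[0,0,0],"rotation":[0,0,0]},{"delta_pos":[0,0,0],"rotation":[0,0,0]},{"delta_pos":[0,0,0],"rotation":[0,0,0]},{"delta_pos":[0,0,0],"rotation":[0,0,0]}]' 0
python3 -m inch '[{"delta_pos":[0,0,-2],"rotation":[0,0,0]},{"delta_pos":[0,0,0],"rotation":[0,0,0]},{"delta_pos":[0,0,0],"rotation":[0,0,0]}]'
python3 - <<'E'
from h import *
o,c=snap("wrist");cv2.imwrite("pics/w2.png",c["color"][:,:,::-1]);print({k:np.round(o[k],4) for k in("time_s","q","eef_pos","eef_rot","opening","torque")})
E
```

```text
time_s: 3.55
eef_pos: [0.4505, -0.2756, 0.0256]
eef_rot: [-0.002, 0.526, 0.851, 0.0]
wrist_force: [-0.5, 0.3, 0.5]
opening: 0.701
time_s: 4.05
eef_pos: [0.4526, -0.2775, 0.029]
eef_rot: [0.001, 0.526, 0.85, -0.0]
wrist_force: [0.6, 0.9, 7.9]
opening: 0.15
time_s: 4.35
eef_pos: [0.4517, -0.2767, 0.0474]
eef_rot: [0.0, 0.526, 0.85, -0.0]
wrist_force: [-0.2, -0.3, -3.5]
opening: 0.146
{'time_s': np.float64(4.35), 'q': array([-0.7739,  0.327 ,  1.8466, -0.    ,  0.9671, -1.2359]), 'eef_pos': array([ 0.4517, -0.2767,  0.0474]), 'eef_rot': array([ 5.000e-04,  5.264e-01,  8.502e-01, -1.000e-04]), 'opening': np.float64(0.1459), 'torque': array([-0.0287, -0.0114,  0.0299])}
```

View pics/w2.png

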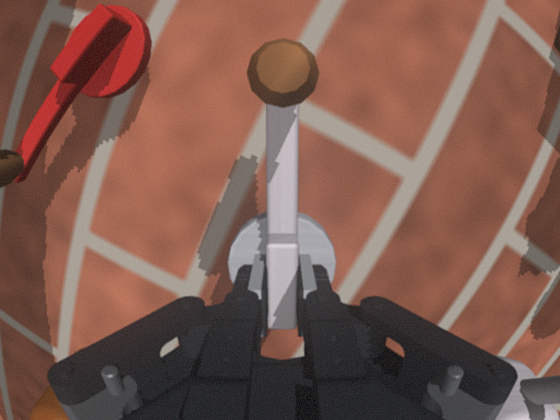

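```bash
python3 - <<'E'
from h import *
o,c=snap("wrist");Rm=rot(o["eef_rot"]).as_matrix()
for d in(25,29,33):
  print(d,[proj(c,np.array(o["eef_pos"])+Rm@(np.array([-x,y,d-z])/1000),o).round(1).tolist() for x,y,z in((-88,0,75),(-22,0,47),(-22,0,33),(22,0,47),(-28,0,23))])
i=cv2.imread("pics/w2.png");cv2.imwrite("pics/w2c.png",cv2.resize(i[30:340,215:350],None,fx=2.5,fy=2.5,interpolation=cv2.INTER_CUBIC)[:600])
E
```

```text
25 [[281.5, 63.7], [281.8, 248.1], [281.8, 236.1], [281.9, 336.1], [281.8, 216.5]]
29 [[281.6, 66.1], [281.8, 244.5], [281.8, 233.1], [281.9, 331.0], [281.8, 214.1]]
33 [[281.6, 68.3], [281.8, 241.0], [281.8, 230.2], [281.9, 326.1], [281.8, 211.8]]
```

View pics/w2c.png

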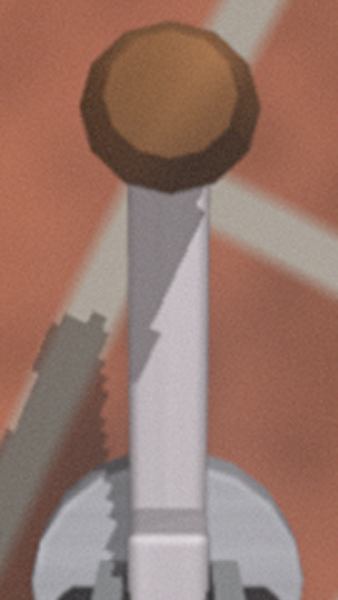

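Grasp confirmed: the knob sits at (283,66) and the rib edge at v=244, which matches a crank origin 29 mm beyond the TCP, aligned with the tool. Next is a view pose near the drive, tilted to its axis.

```bash
cat >> h.py <<'E'
def head(psi=-1.7,lean=30):
    p=np.radians(psi);l=np.radians(lean);mx=np.array([np.cos(p),np.sin(p),0]);y=np.array([-np.sin(p),np.cos(p),0])
    n=np.cos(l)*np.array([0,0,1])-np.sin(l)*mx;return np.column_stack([np.cross(y,n),y,n])
F=np.diag([-1.,1,-1])
def toolR(H,th): return H@R.from_euler("z",th).as_matrix()@F
def rel(o,Rt,pt,Rfirst=True):
    R0=rot(o["eef_rot"]).as_matrix();rv=R.from_matrix(R0.T@Rt).as_rotvec()
    d=pt-np.array(o["eef_pos"]);return rv.round(4),(R0.T@d*100).round(2),(Rt.T@d*100).round(2)
E
python3 - <<'E'
from h import *
o=get_obs();H=head();Rt=toolR(H,np.radians(-55));S=np.array([.633,.018,.157])
pt=S-Rt@np.array([.06,.08,.20]);print(pt,rel(o,Rt,pt))
E
```

```text
[ 0.50328792 -0.07322732  0.31464629] (array([-0.4466, -0.2755, -0.1166]), array([ 15.86,  13.71, -26.8 ]), array([  6.75,  25.98, -20.91]))
```

```bash
python3 -m inch '[{"delta_pos":[0,0,-4.5],"rotation":[0,0,0]},{"delta_pos":[0,0,-4.5],"rotation":[0,0,0]},{"delta_pos":[0,0,-4.5],"rotation":[0,0,0]},{"delta_pos":[0,0,-4.5],"rotation":[0,0,0]},{"delta_pos":[0,0,-4.5],"rotation":[0,0,0]},{"delta_pos":[0,0,-4.3],"rotation":[0,0,0]}]'
python3 -m inch '[{"delta_pos":[3.17,2.74,0],"rotation":[0,0,0]},{"delta_pos":[3.17,2.74,0],"rotation":[0,0,0]},{"delta_pos":[3.17,2.74,0],"rotation":[0,0,0]},{"delta_pos":[3.17,2.74,0],"rotation":[0,0,0]},{"delta_pos":[3.17,2.74,0],"rotation":[0,0,0]},{"delta_pos":[0,0,0],"rotation":[-0.112,-0.069,-0.029]},{"delta_pos":[0,0,0],"rotation":[-0.112,-0.069,-0.029]},{"delta_pos":[0,0,0],"rotation":[-0.112,-0.069,-0.029]},{"delta_pos":[0,0,0],"rotation":[-0.112,-0.069,-0.029]},{"delta_pos":[0,0,0],"rotation":[0,0,0]}]'
python3 - <<'E'
from h import *
o,c=snap("wrist");cv2.imwrite("pics/w3.png",c["color"][:,:,::-1]);print({k:np.round(o[k],4) for k in("time_s","q","eef_pos","eef_rot","opening","dq")})
print(proj(c,[.633,.018,.157],o))
E
```

```text
time_s: 5.05
eef_pos: [0.4511, -0.2762, 0.3162]
eef_rot: [-0.001, 0.526, 0.85, 0.0]
wrist_force: [0.8, -1.7, -2.7]
opening: 0.147
time_s: 6.05
eef_pos: [0.4997, -0.0721, 0.3103]
eef_rot: [0.229, 0.46, 0.85, 0.116]
wrist_force: [-1.4, 0.2, -4.5]
opening: 0.146
{'time_s': np.float64(6.05), 'q': array([-0.5422, -0.4201,  2.0713,  0.2875,  1.0463, -1.2098]), 'eef_pos': array([ 0.4997, -0.0721,  0.3103]), 'eef_rot': array([0.2294, 0.4597, 0.85  , 0.1165]), 'opening': np.float64(0.1458), 'dq': array([ 0.0228,  0.0774, -0.1492, -0.0914,  0.0796,  0.1297])}
[361.12390655 138.23705049]
```

View pics/w3.png

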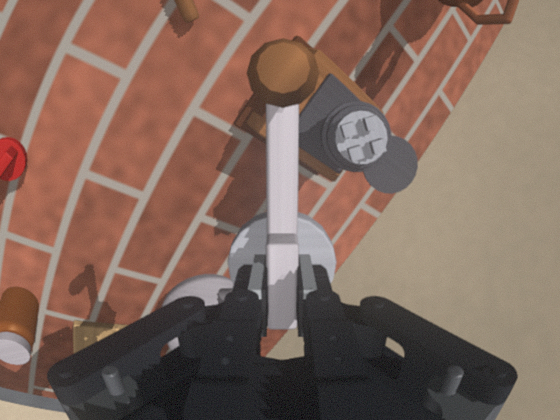

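```bash
python3 -m inch '[{"delta_pos":[0,0,0],"rotation":[0,0,0]},{"delta_pos":[0,0,0],"rotation":[0,0,0]}]'
python3 - <<'E'
from h import *
o,c=snap("wrist");cv2.imwrite("pics/w4.png",c["color"][:,:,::-1]);print({k:np.round(o[k],4) for k in("time_s","eef_pos","eef_rot","dq")})
i=cv2.imread("pics/w4.png");cv2.imwrite("pics/w4c.png",cv2.resize(i[95:205,315:425],None,fx=5.4,fy=5.4,interpolation=cv2.INTER_CUBIC))
import pickle;pickle.dump((o,c),open("w4.pkl","wb"))
E
```

```text
time_s: 6.3
eef_pos: [0.5047, -0.0742, 0.3165]
eef_rot: [0.232, 0.459, 0.85, 0.116]
wrist_force: [0.8, -0.7, -3.8]
opening: 0.147
{'time_s': np.float64(6.3), 'eef_pos': array([ 0.5047, -0.0742,  0.3165]), 'eef_rot': array([0.2323, 0.4588, 0.8498, 0.1161]), 'dq': array([ 0.0028,  0.0041,  0.0028,  0.0057, -0.0039, -0.0076])}
```

View pics/w4c.png

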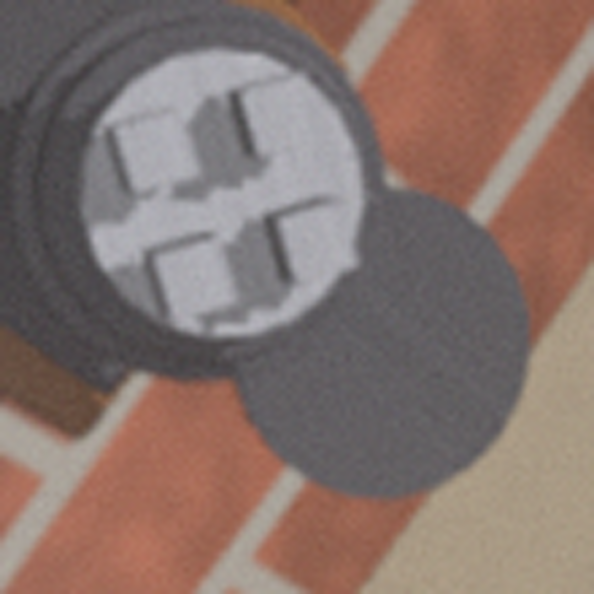

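```bash
cat > fit.py <<'E'
from h import *
from scipy.optimize import least_squares
import pickle,itertools
def claws(S,H,d):
    M=H@R.from_euler("z",d).as_matrix();out=[]
    for sx,sy in((1,1),(-1,1),(-1,-1),(1,-1)):
        for a,b in((6,6),(19.5,6),(19.5,19.5),(6,19.5)): out.append(S+M@(np.array([sx*a,sy*b,12])/1000))
    return np.array(out)
def fit(o,c,px,psi=None,z=.157):
    px=np.array(px)
    def res(x):
        H=head(x[3] if psi is None else psi);P=claws(np.array([x[0],x[1],z]),H,x[2])
        uv=np.array([proj(c,p,o) for p in P])
        D=np.linalg.norm(uv[None]-px[:,None],axis=2);j=D.argmin(1);return (uv[j]-px).ravel()
    best=None
    for d0 in(.5,.65,.8,.95,1.1):
        x0=[.633,.018,d0]+([-1.7] if psi is None else [])
        r=least_squares(res,x0,loss="soft_l1",f_scale=1.5)
        if best is None or r.cost<best.cost:best=r
    return best,res
E
python3 - <<'E'
from fit import *
o,c=pickle.load(open("w4.pkl","rb"))
q=[(115,128),(187,108),(200,180),(132,195),(240,92),(257,158),(155,252),(220,235),(165,318),(275,218),(340,200),(358,265),(292,283)]
px=[(315+(a+.5)/5.4-.5,95+(b+.5)/5.4-.5) for a,b in q]
for psi in(-1.7,None):
    b,res=fit(o,c,px,psi);print(b.x,b.cost,np.degrees(b.x[2]),res(b.x).reshape(-1,2).round(1).tolist())
i=c["color"][:,:,::-1].copy();k=6;im=cv2.resize(i[95:195,315:415],None,fx=k,fy=k,interpolation=cv2.INTER_CUBIC)
b,_=fit(o,c,px,-1.7);P=claws(np.array([b.x[0],b.x[1],.157]),head(),b.x[2])
H=head()
def dr(pts,col):
    uv=np.array([(proj(c,p,o)-[315,95]+.5)*k for p in pts]);cv2.polylines(im,[uv.astype(np.int32)],True,col,1)
for j in range(4): dr(P[4*j:4*j+4],(0,0,255))
S=np.array([b.x[0],b.x[1],.157])
for rr,zz,cc in((29,0,(0,255,0)),(41,-5,(255,255,0))): dr([S+H@np.array([rr*np.cos(t),rr*np.sin(t),zz])/1000 for t in np.linspace(0,6.28,60)],cc)
cv2.imwrite("pics/ov1.png",im)
E
```

```text
[0.63253611 0.01914189 0.91555384] 2.7369069609563477 52.45737078942413 [[-0.2, -0.5], [-1.1, -0.3], [0.1, -1.0], [0.3, -0.2], [0.0, -0.3], [0.4, 0.1], [-0.7, 0.4], [-0.4, 0.0], [0.9, 0.7], [0.2, 0.1], [0.1, 0.1], [-0.0, 0.5], [0.4, 0.5]]
[ 0.63224131  0.02131812  0.60051115 20.03355357] 2.2069310857377804 34.40675458573908 [[-0.4, -0.1], [-1.0, 0.1], [0.1, -0.8], [0.1, -0.1], [0.4, -0.0], [0.7, 0.2], [-1.0, 0.2], [-0.6, -0.1], [0.5, 0.0], [0.2, 0.1], [0.5, 0.1], [0.1, 0.2], [0.2, 0.1]]
```

View pics/ov1.png

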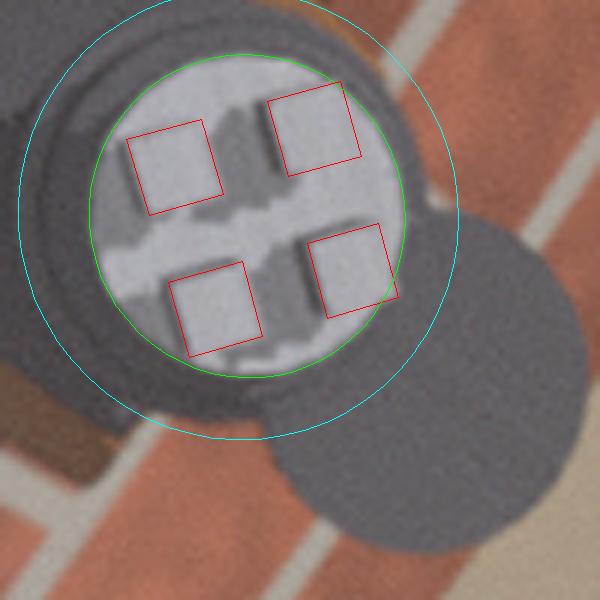

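The slots are fitted with residuals under about 1 px: drive angle 52.5°, seat near (0.6325, 0.019). I'll take a second, closer view with the tool already at the meshing angle (-37.5°) and the drive on the other side of the arm.

```bash
sed -i 's/psi=-1.7,lean/psi=-1.6,lean/' h.py; python3 - <<'E'
from h import *
o=get_obs();H=head();Rt=toolR(H,np.radians(-37.5));S=np.array([.6325,.019,.157])
pt=S-Rt@np.array([.06,-.065,.15]);print(pt,rel(o,Rt,pt))
E
```

```text
[0.63341185 0.03402268 0.33048916] (array([ 2.000e-04,  2.400e-03, -3.069e-01]), array([ 2.52, 15.9 ,  5.06]), array([-2.41, 15.91,  5.05]))
```

```bash
python3 -m inch '[{"delta_pos":[0.63,3.98,1.27],"rotation":[0,0,0]},{"delta_pos":[0.63,3.98,1.27],"rotation":[0,0,0]},{"delta_pos":[0.63,3.98,1.27],"rotation":[0,0,0]},{"delta_pos":[0.63,3.98,1.27],"rotation":[0,0,0]},{"delta_pos":[0,0,0],"rotation":[0,0,-0.102]},{"delta_pos":[0,0,0],"rotation":[0,0,-0.102]},{"delta_pos":[0,0,0],"rotation":[0,0,-0.102]},{"delta_pos":[0,0,0],"rotation":[0,0,0]},{"delta_pos":[0,0,0],"rotation":[0,0,0]},{"delta_pos":[0,0,0],"rotation":[0,0,0]}]'
python3 - <<'E'
from h import *
import pickle
o,c=snap("wrist");cv2.imwrite("pics/w5.png",c["color"][:,:,::-1]);print({k:np.round(o[k],4) for k in("time_s","q","eef_pos","eef_rot","dq")})
p=proj(c,[.6325,.019,.157],o);print(p);pickle.dump((o,c),open("w5.pkl","wb"))
E
```

```text
time_s: 7.35
eef_pos: [0.6329, 0.0345, 0.3294]
eef_rot: [0.247, 0.325, 0.909, 0.08]
wrist_force: [-0.2, 0.1, -2.4]
opening: 0.15
{'time_s': np.float64(7.35), 'q': array([-0.1676, -0.0945,  1.781 ,  0.0851,  0.9354, -1.0846]), 'eef_pos': array([0.6329, 0.0345, 0.3294]), 'eef_rot': array([0.2471, 0.3248, 0.9094, 0.0798]), 'dq': array([-0.0044, -0.0081,  0.0058, -0.0002, -0.0004, -0.0111])}
[209.8420895  136.75869929]
```

View pics/w5.png

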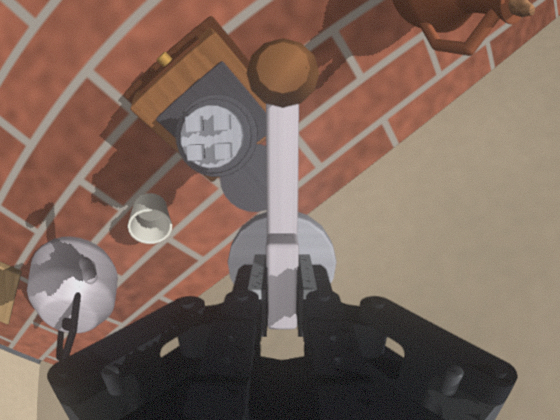

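```bash
python3 - <<'E'
import cv2
i=cv2.imread("pics/w5.png");cv2.imwrite("pics/w5c.png",cv2.resize(i[100:174,172:256],None,fx=8,fy=8,interpolation=cv2.INTER_CUBIC))
E
```

```text
(no output)
```

View pics/w5c.png

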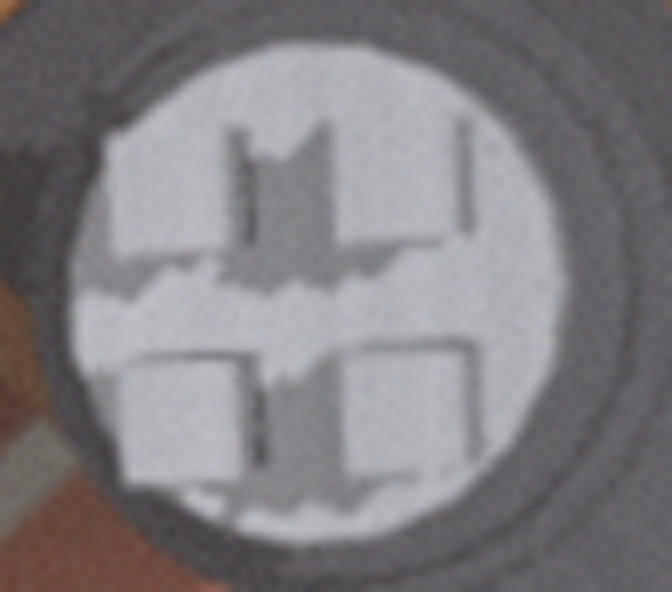

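```bash
python3 - <<'E'
from fit import *
o,c=pickle.load(open("w5.pkl","rb"))
q=[(105,140),(228,125),(230,243),(115,256),(330,120),(455,115),(457,232),(338,243),(122,362),(235,360),(243,475),(125,485),(343,352),(463,350),(470,465),(347,475)]
px=[(172+(a+.5)/8-.5,100+(b+.5)/8-.5) for a,b in q]
b,res=fit(o,c,px,-1.6);print(b.x,b.cost,np.degrees(b.x[2]),res(b.x).reshape(-1,2).round(1).tolist())
x0,y0,k=172,100,8;im=cv2.imread("pics/w5c.png");H=head();S=np.array([b.x[0],b.x[1],.157])
def dr(pts,col):
    uv=np.array([(proj(c,p,o)-[x0,y0]+.5)*k for p in pts]);cv2.polylines(im,[uv.astype(np.int32)],True,col,1)
P=claws(S,H,b.x[2])
for j in range(4): dr(P[4*j:4*j+4],(0,0,255))
dr([S+H@np.array([29*np.cos(t),29*np.sin(t),0])/1000 for t in np.linspace(0,6.28,60)],(0,255,0))
cv2.imwrite("pics/ov2.png",im)
E
```

```text
[0.63246917 0.01954801 0.93200645] 1.5391334480689087 53.400035991814256 [[0.2, -0.7], [-0.4, 0.1], [0.0, 0.7], [-0.3, 0.0], [0.3, -0.2], [0.0, -0.5], [0.3, 0.4], [-0.1, -0.1], [-0.4, 0.3], [0.1, -0.3], [-0.0, 0.5], [0.2, -0.0], [-0.1, -0.1], [0.1, -0.5], [-0.1, 0.5], [0.2, -0.1]]
```

View pics/ov2.png

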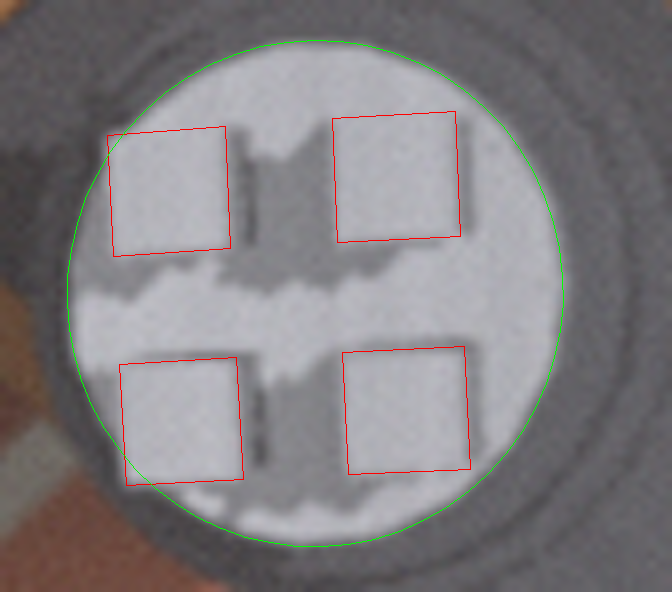

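```bash
python3 - <<'E'
from h import *
o=get_obs();H=head();Rt=toolR(H,np.radians(-37));S=np.array([.6325,.0193,.157])
pt=S-Rt@np.array([0,0,.059]);print(pt,rel(o,Rt,pt))
E
```

```text
[0.6030115  0.02012369 0.2080955 ] (array([ 0.0001,  0.0025, -0.0117]), array([ 5.92, -6.47,  9.03]), array([ 5.97, -6.4 ,  9.04]))
```

```bash
python3 -m inch '[{"delta_pos":[2,-2.16,0],"rotation":[0,0.001,-0.004]},{"delta_pos":[2,-2.16,0],"rotation":[0,0.001,-0.004]},{"delta_pos":[1.95,-2.12,1],"rotation":[0,0,-0.004]},{"delta_pos":[0,0,3],"rotation":[0,0,0]},{"delta_pos":[0,0,3],"rotation":[0,0,0]},{"delta_pos":[0,0,2],"rotation":[0,0,0]},{"delta_pos":[0,0,0],"rotation":[0,0,0]},{"delta_pos":[0,0,0],"rotation":[0,0,0]},{"delta_pos":[0,0,0],"rotation":[0,0,0]}]'
python3 - <<'E'
from h import *
H=head();Rt=toolR(H,np.radians(-37));S=np.array([.6325,.0193,.157])
o,c=snap("wrist");cv2.imwrite("pics/w6.png",c["color"][:,:,::-1]);print({k:np.round(o[k],4) for k in("q","wrist_force","dq")})
print(rel(o,Rt,S-Rt@np.array([0,0,.059])))
s=camera("scene")["color"][:,:,::-1];cv2.imwrite("pics/s6.png",cv2.resize(s[130:270,260:400],None,fx=4,fy=4,interpolation=cv2.INTER_CUBIC))
E
```

```text
time_s: 8.3
eef_pos: [0.6031, 0.0201, 0.2099]
eef_rot: [0.248, 0.318, 0.912, 0.079]
wrist_force: [0.7, 0.3, -2.9]
opening: 0.145
{'q': array([-0.213 , -0.0486,  1.9886,  0.1453,  0.6876, -1.1999]), 'wrist_force': array([ 0.675 ,  0.2638, -2.9112]), 'dq': array([ 0.0011, -0.0096, -0.0006, -0.0008, -0.0022, -0.0021])}
(array([0.0013, 0.0026, 0.0019]), array([ 0.08, -0.06,  0.15]), array([ 0.08, -0.06,  0.15]))
```

View pics/w6.png

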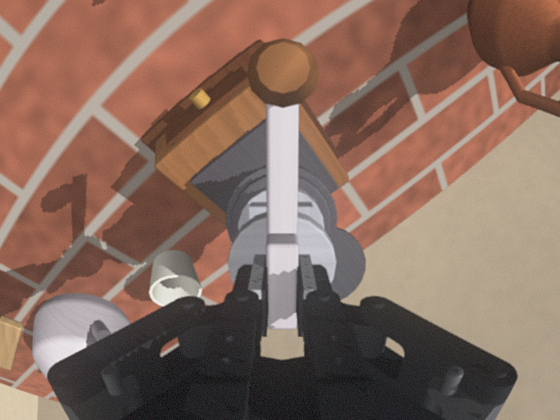

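View pics/s6.png

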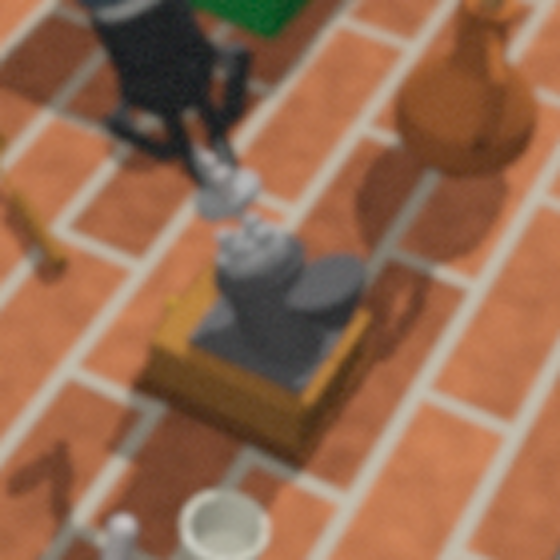

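The crank is over the drive, aligned to within 1 mm and 0.2°. Lowering.

```bash
python3 -m inch '[{"delta_pos":[0.08,-0.06,1],"rotation":[0.001,0.0025,0.002]},{"delta_pos":[0,0,0.6],"rotation":[0,0,0]},{"delta_pos":[0,0,0.4],"rotation":[0,0,0]},{"delta_pos":[0,0,0.3],"rotation":[0,0,0]},{"delta_pos":[0,0,0],"rotation":[0,0,0]},{"delta_pos":[0,0,0],"rotation":[0,0,0]}]'
cat > st.py <<'E'
from h import *
import sys
H=head();Rt=toolR(H,np.radians(float(sys.argv[1])));S=np.array([.6325,.0193,.157])
o=get_obs();Rm=rot(o["eef_rot"]).as_matrix()
print("F tool",(Rm.T@o["wrist_force"]).round(1),"M",(Rm.T@o["torque"]).round(2))
print("to home",rel(o,Rt,S-Rt@np.array([0,0,.030])))
E
python3 st.py -37
```

```text
time_s: 9.0
eef_pos: [0.6132, 0.0199, 0.1877]
eef_rot: [0.245, 0.319, 0.912, 0.079]
wrist_force: [0.4, -0.2, -3.5]
opening: 0.146
F tool [ 1.  -1.   3.3] M [ 0.38  0.35 -0.04]
to home (array([-0.0009, -0.0021, -0.0001]), array([-0.12,  0.08,  0.63]), array([-0.12,  0.08,  0.63]))
```

```bash
python3 -m inch '[{"delta_pos":[-0.06,0.04,0.3],"rotation":[0,0,0]},{"delta_pos":[0,0,0.2],"rotation":[0,0,0]},{"delta_pos":[0,0,0.15],"rotation":[0,0,0]},{"delta_pos":[0,0,0],"rotation":[0,0,0]},{"delta_pos":[0,0,0],"rotation":[0,0,0]}]';python3 st.py -37
```

```text
time_s: 9.5
eef_pos: [0.617, 0.0198, 0.1827]
eef_rot: [0.246, 0.319, 0.912, 0.079]
wrist_force: [-3.4, -0.4, -0.9]
opening: 0.148
F tool [ 2.4 -2.4 -0.9] M [ 0.45  0.48 -0.02]
to home (array([-0.0008, -0.0018,  0.0001]), array([-0.05,  0.03,  0.  ]), array([-0.05,  0.03,  0.  ]))
```

```bash
python3 -m inch '[{"delta_pos":[0,0,0.1],"rotation":[0,0,0]},{"delta_pos":[0,0,0.1],"rotation":[0,0,0]},{"delta_pos":[0,0,0],"rotation":[0,0,0]},{"delta_pos":[0,0,0],"rotation":[0,0,0]}]';python3 st.py -37
```

```text
time_s: 9.9
eef_pos: [0.6172, 0.0198, 0.1825]
eef_rot: [0.245, 0.319, 0.912, 0.078]
wrist_force: [-25.9, -1.8, 20.0]
opening: 0.15
F tool [  8.5  -9.5 -30.2] M [1.58 1.64 0.06]
to home (array([-0.0013, -0.0023,  0.0013]), array([-0.05,  0.03, -0.02]), array([-0.05,  0.03, -0.02]))
```

Seated: a firm stop with 30 N at the computed home depth. I'll ease the push and turn the crank.

```bash
python3 -m inch '[{"delta_pos":[0.02,-0.02,-0.13],"rotation":[0,0,-0.03]},{"delta_pos":[0,0,0],"rotation":[0,0,-0.06]},{"delta_pos":[0,0,0],"rotation":[0,0,-0.07]},{"delta_pos":[0,0,0],"rotation":[0,0,-0.07]},{"delta_pos":[0,0,0],"rotation":[0,0,-0.07]},{"delta_pos":[0,0,0],"rotation":[0,0,0]}]';python3 st.py 0
```

```text
time_s: 10.5
eef_pos: [0.6175, 0.0196, 0.1829]
eef_rot: [0.255, 0.178, 0.949, 0.041]
wrist_force: [-7.0, -0.1, 4.3]
opening: 0.145
F tool [ 3.6 -1.6 -7.3] M [ 0.29  0.75 -0.04]
to home (array([ 1.000e-04, -5.000e-04, -3.436e-01]), array([ 0.  ,  0.01, -0.01]), array([-0.  ,  0.01, -0.01]))
```

```bash
python3 -m inch '[{"delta_pos":[0,0,0],"rotation":[0,0,-0.07]},{"delta_pos":[0,0,0],"rotation":[0,0,-0.07]},{"delta_pos":[0,0,0],"rotation":[0,0,-0.07]},{"delta_pos":[0,0,0],"rotation":[0,0,-0.07]},{"delta_pos":[0,0,0],"rotation":[0,0,-0.064]},{"delta_pos":[0,0,0],"rotation":[0,0,0]},{"delta_pos":[0,0,0],"rotation":[0,0,0]},{"delta_pos":[0,0,0],"rotation":[0,0,0]}]';python3 st.py 0
python3 - <<'E'
from h import *
o,c=snap("wrist");cv2.imwrite("pics/w7.png",c["color"][:,:,::-1])
E
```

```text
time_s: 11.3
eef_pos: [0.6175, 0.0195, 0.1829]
eef_rot: [0.258, 0.014, 0.966, -0.003]
wrist_force: [-6.9, -1.4, 5.5]
opening: 0.148
F tool [ 3.2 -1.6 -8.2] M [ 0.11  0.85 -0.1 ]
to home (array([ 0.    , -0.0006, -0.0012]), array([-0.01,  0.02, -0.01]), array([-0.01,  0.02, -0.01]))
```

View pics/w7.png

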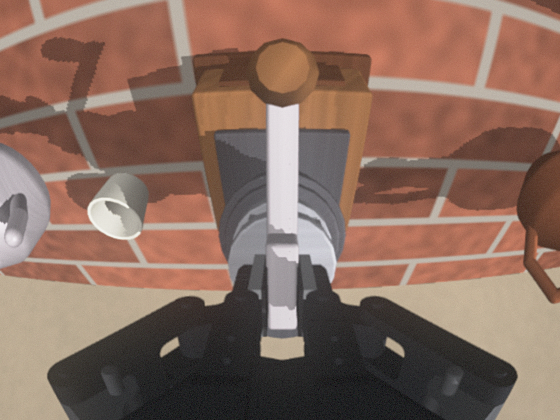

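The arm is centred over the box: knob u=283, box corners at 195 and 371, so mid 283. A light push home, then release and retreat along the axis.

```bash
python3 -m inch '[{"delta_pos":[0,0,0.08],"rotation":[0,0,0]},{"delta_pos":[0,0,0],"rotation":[0,0,0]},{"delta_pos":[0,0,-0.13],"rotation":[0,0,0]},{"delta_pos":[0,0,0],"rotation":[0,0,0]},{"delta_pos":[0,0,0],"rotation":[0,0,0]}]';python3 st.py 0
python3 -m inch '[{"delta_pos":[0,0,0],"rotation":[0,0,0]},{"delta_pos":[0,0,0],"rotation":[0,0,0]},{"delta_pos":[0,0,0],"rotation":[0,0,0]},{"delta_pos":[0,0,0],"rotation":[0,0,0]},{"delta_pos":[0,0,0],"rotation":[0,0,0]}]' 5;python3 st.py 0
python3 -m inch '[{"delta_pos":[0,0,-1],"rotation":[0,0,0]},{"delta_pos":[0,0,-2],"rotation":[0,0,0]},{"delta_pos":[0,0,-3],"rotation":[0,0,0]},{"delta_pos":[0,0,-3],"rotation":[0,0,0]},{"delta_pos":[0,0,-2],"rotation":[0,0,0]},{"delta_pos":[0,0,0],"rotation":[0,0,0]},{"delta_pos":[0,0,0],"rotation":[0,0,0]},{"delta_pos":[0,0,0],"rotation":[0,0,0]}]'
python3 - <<'E'
from h import *
o,c=snap("wrist");cv2.imwrite("pics/w8.png",c["color"][:,:,::-1])
s=camera("scene");cv2.imwrite("pics/s8.png",s["color"][:,:,::-1]);t=camera("top");cv2.imwrite("pics/t8.png",t["color"][:,:,::-1])
H=head();S=np.array([.6325,.0193,.157])
for z0 in(1,12):
  print(z0,[proj(c,S+H@(np.array([x,y,z+z0])/1000),o).round(1).tolist() for x,y,z in((-88,0,75),(-22,0,47),(22,0,47),(0,28,23),(0,-28,23))])
E
```

```text
time_s: 11.85
eef_pos: [0.6173, 0.0197, 0.1828]
eef_rot: [0.258, 0.014, 0.966, -0.003]
wrist_force: [-3.7, -0.5, 2.7]
opening: 0.149
F tool [ 1.8 -0.6 -4.2] M [-0.02  0.5  -0.01]
to home (array([ 0.0003, -0.0009, -0.0017]), array([-0.03,  0.01, -0.  ]), array([-0.03,  0.01, -0.  ]))
time_s: 12.35
eef_pos: [0.617, 0.0198, 0.1824]
eef_rot: [0.258, 0.014, 0.966, -0.003]
wrist_force: [0.5, -0.5, -0.6]
opening: 0.584
F tool [-0.1 -0.5  0.7] M [0.03 0.17 0.02]
to home (array([ 0.0005, -0.0017, -0.0017]), array([-0.07, -0.  , -0.03]), array([-0.07, -0.  , -0.03]))
time_s: 13.15
eef_pos: [0.5617, 0.0213, 0.2765]
eef_rot: [0.257, 0.014, 0.966, -0.003]
wrist_force: [0.5, 0.5, -0.3]
opening: 0.585
1 [[280.9, 98.0], [281.2, 191.8], [281.4, 247.6], [315.3, 211.7], [247.5, 211.9]]
12 [[280.8, 96.6], [281.2, 195.0], [281.4, 253.1], [316.7, 215.5], [246.1, 215.7]]
```

View pics/w8.png

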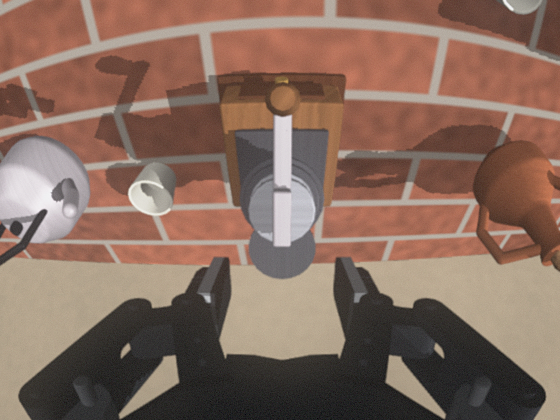

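View pics/s8.png

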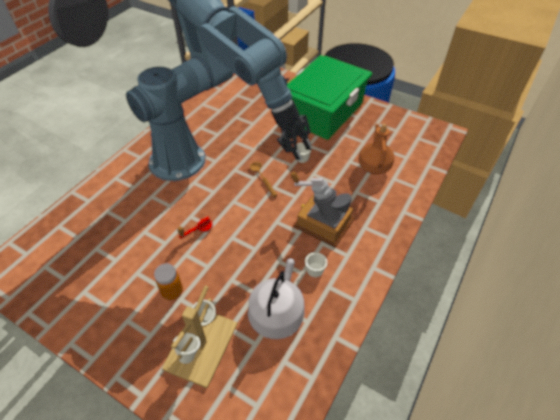

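```bash
python3 - <<'E'
import cv2
i=cv2.imread("pics/w8.png");cv2.imwrite("pics/w8c.png",cv2.resize(i[75:265,210:350],None,fx=3.1,fy=3.1,interpolation=cv2.INTER_CUBIC))
i=cv2.imread("pics/s8.png");cv2.imwrite("pics/s8c.png",cv2.resize(i[165:245,285:365],None,fx=7,fy=7,interpolation=cv2.INTER_CUBIC))
E
```

```text
(no output)
```

View pics/w8c.png

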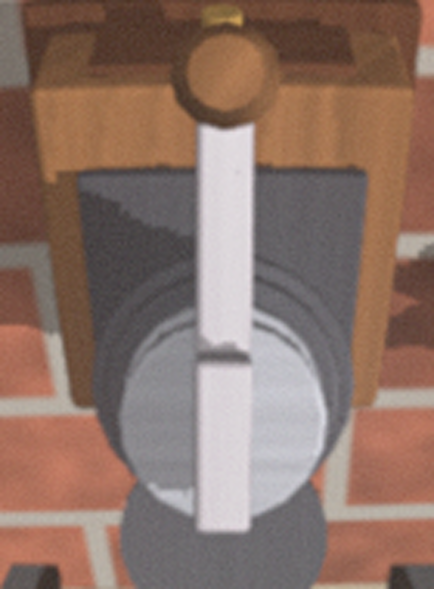

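View pics/s8c.png

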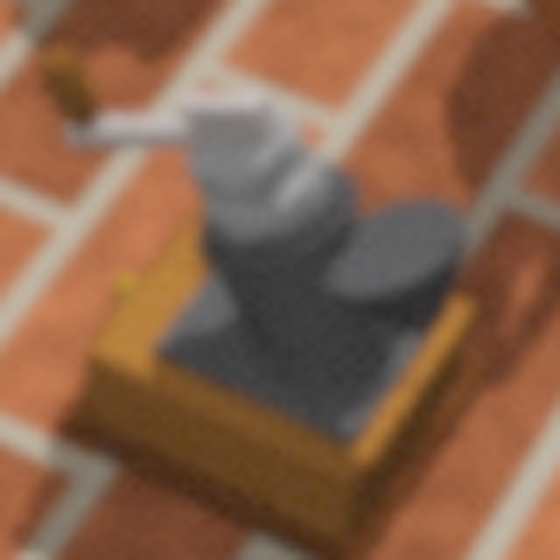

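View pics/t8.png

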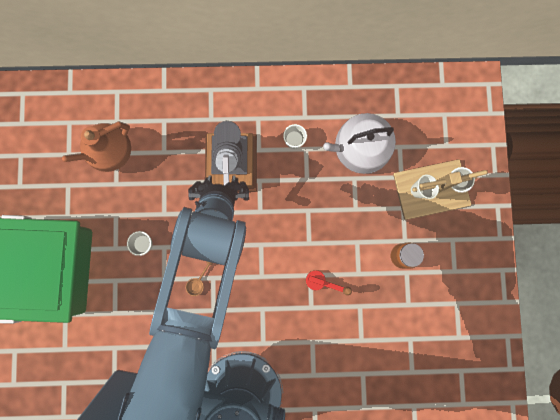

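```bash
python3 -c "
from bench import hand_in,get_obs
print(get_obs()['time_s'],hand_in())"
```

```text
the job is handed in; nothing more can be done
13.3 None
```

The crank is seated on the mill with its handle pointing straight down the slope. The job was handed in at 13.3 s with the gripper open and clear; the hand-in gives no verdict.

- **What I did:** I gripped the silver crank by its rib and tilted it to the drive axis. I meshed it at about −37°, pressed it home against a 30 N stop, then turned the mill about 37° until the handle was at its lowest. I let go and backed off along the axis.
- **Seating check:** In the last wrist picture the ends of the rib are within 2 px of where they should be when home, and 3 to 7 px from where they would be if unmeshed.
- **Direction check:** The handle is within about 1.5° of straight down the slope, in line with the box, hopper and drawer knob.
- **Other objects:** Everything else looked unmoved in the scene and top views. The arm partly hid the spoon and the area around it in the top view.
- **Disagreements:** The first rough scene-camera reading of the crank's hub was about 1 cm off the top and wrist cameras, so I left it out. My reading of the box top was also smaller than the stated 170 x 150 mm, so I took only its direction from that. No check failed.

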